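# Clamp the red stone for its photograph with the click knob

### The job

Stand the red stone upright on the steel bed of the rack clamp, between its two jaws, square to them and on the clamp's centre line, and let go of it. Then turn the orange wing knob clockwise (seen from above), in as many grasps as it needs, until the stone is held flat against the yellow fixed jaw and the knob slips with a click; stop at that first click (a second does no harm, a third is overtightened) and take the hand away. Leave the other stones and the things around where they are.

Things in the scene. Friction and masses are not known exactly. Their poses are not given: they have to be found in the camera images.
- red_stone_center (a point): Centre (half-way up) of the red-brown sawn stone with pale veins: an upright block 36 mm along its x, 24 mm along its y, 60 mm tall, 0.13 kg, standing on an 8 mm foam pad with a grey and a green stone of the same size, 90 mm apart. Grip it across its x (36 mm); it is clamped across its y (24 mm), either way round.
- clamp: Fixed rack clamp, grey base 85 mm (x) by 200 mm (y). Origin on the table, on its centre line; jaws close along its y. The steel bed for the stone is 20 mm above the table, y -47 to +67 mm, x -30 to +30 mm. Gear housing with the knob: y -128 to -56 mm, 42 mm tall; knob axis at x 0, y -92 mm.
- bed (a point): Point on the top of the clamp's steel bed, axes as the clamp. The blue sliding jaw (44 mm wide, top 51 mm above the table) runs over the bed to the clamp's +y, 10 mm per radian of clockwise turning of the knob. Its face starts anywhere from y = -27 to -8 mm in the clamp's frame and is not reported.
- fence: Yellow fixed jaw across the clamp, 60 mm (x) by 16 mm (y) by 30 mm tall, top 50 mm above the table. Origin at the foot of its clamping face, at bed height on the clamp's centre line; the face looks to -y. The clamped stone's centre is at y = -12 mm in this frame. Its place along the clamp varies, leaving 34 to 59 mm between the jaws.
- knob_grip (a point): Grip point on the vertical axis of the orange wing knob, 77 mm above the table: an upright bar 44 mm long (x), 13 mm thick (y), 36 mm tall, its top 16 mm above this point, on a black disc 52 mm across whose top is 20 mm below this point. Pinch it across its y from above, firmly (60 N or more). When it is let go, the jaw stays where it is.
- collar (a point): Middle of the aluminium collar (58 mm across) under the knob, on its axis. Running the jaw up takes 1 to 3.5 rad of clockwise turning at 0.05 to 0.15 N m. With the stone tight, the springy knob winds up over about 0.4 rad more to 0.3 to 0.4 N m, then its clutch slips with a click and the torque drops by over 0.1 N m; more clicks follow every 0.39 rad. Let go, it springs back by up to 0.45 rad.
- red_stone: The red stone again, origin under its centre, on its underside.
- grey_stone: Grey stone, 36 by 24 by 60 mm, origin at its underside; leave it.
- green_stone: Green stone, 36 by 24 by 60 mm, origin at its underside; leave it.
- brush: Brush lying on the table; leave it.
- loupe: Black hand loupe, 38 mm across, 36 mm tall; leave it.
- jar: Amber jar, 56 mm across, 70 mm tall; leave it.
- dish: Glass dish, 90 mm across, 16 mm tall; leave it.
- scale_bar: White photographic scale bar, 160 by 24 by 10 mm; leave it.
There are look-alikes about, which are no part of the job. Leave any blue or purple look-alike of the red_stone alone.

How it is judged (in metres and radians):
On the way, in this order (a step that is already met when the one before it is completed fails the run):
1. the red stone stands on the clamp's bed between the jaws, square and let go (x of red_stone_center in the frame of clamp between -0.012 and 0.012 m and z of red_stone_center in the frame of clamp between 0.046 and 0.054 m and angle between red_stone_center's own z axis and vertical below 0.08 rad and y of red_stone_center in the frame of fence between -0.04 and -0.008 m and angle between the x axis of red_stone_center and the x axis of clamp, either way round below 0.2 rad and contact force between the fingers and red_stone below 0.1 N and value of joint clutch below 0.1 rad), for 0.2 s.
2. with the stone held against the fixed jaw, the knob slips past its first click (x of red_stone_center in the frame of clamp between -0.012 and 0.012 m and z of red_stone_center in the frame of clamp between 0.046 and 0.054 m and angle between red_stone_center's own z axis and vertical below 0.08 rad and y of red_stone_center in the frame of fence between -0.0145 and -0.009 m and angle between the x axis of red_stone_center and the x axis of fence, either way round below 0.06 rad and value of joint clutch above 0.22 rad), for 0.1 s.
At the end, for the whole second after the job is handed in: The red stone stands upright (within 0.08 rad) on the bed, within 12 mm of the clamp's centre line, flat against the fixed jaw (within 2.5 to 3 mm and 0.06 rad), pressed on it with more than 4 N and at rest; the knob has slipped one or two clicks (slip 0.22 to 0.97 rad) (all of step 2 and value of joint clutch below 0.97 rad and contact force between red_stone and fence above 4 N and linear speed of red_stone below 0.01 m/s); the robot touches nothing.
It fails at once if the knob is overtightened: a third click (value of joint clutch above 0.97 rad).
It fails at once if another stone is moved or another thing is pushed about by more than 20 mm (distance of any of grey_stone, green_stone, brush, loupe, jar, dish, scale_bar from where it was at the start of the episode above 0.02 m).
It also fails if it takes over 72 s, if anything falls off the work surface, if the arm or the gripper's body presses on something with over 40 N, if the wrist force passes 120 N, or if a joint passes its speed limit or range.

### The arm

A 6-joint arm with a two-finger parallel gripper is mounted at the origin on the work surface. World frame = base frame: x ahead of the robot, y to its left, z up, the work surface at z = 0. Lengths are in m, angles in degrees, forces in N, time in s.
With the tool pointing down it reaches from about 0.4 to 0.825 m from the base axis. Payload 7 kg.
Tool frame: the origin (TCP) lies midway between the tips of the shut fingers; the grasp point (between the pads) lies r.grasp_offset behind it (r.grasp_offset is the distance from the TCP to the grasp point, in m); z points along the fingers, y is the direction in which the jaws open and shut (so a half turn about z gives the same grasp; the last joint's range is limited). The gripper opens to 88 mm and grips with 3 to 60 N. Pads are 19 mm wide; open, the fingers measure 130 mm over their backs; the gripper's body (78 mm by 193 mm) begins 47 mm behind the grasp point.
Start: joints at [-60.728, 20.546, 0.682, 0, -70.136, -16.507], TCP at [0.149, -0.658, 0.227] pointing down, gripper open.
Joint ranges: [-176.03, 176.03], [-82.01, 121.73], [-58.28, 71.71], [-173.87, 95.51], [-174.79, -0.11], [-173.66, 173.66]. Speed limits (degrees/s): [136.94, 136.94, 172.46, 180, 180, 180].

### API

Orientations are given as [roll, pitch, yaw] about the fixed x, y, z axes, in that order (R = Rz(yaw) Ry(pitch) Rx(roll)).
In Python, from plant import status, imaging, r gives the robot as it stands.
- The arm moves only by the tool apply_moves, never from a script. Its argument "moves" is a list of rows, each a list of 6 numbers: the shift along the tool's x, y, z in units of 200 mm (1.0 is 200 mm), then the turn, a rotation vector about the tool's x, y, z in units of 90 degrees (1.0 is 90 degrees). In form: [[tx, ty, tz, rx, ry, rz], ...]. A call has 1 to 12 rows; each row is the pose to reach, as a shift and turn from the pose measured when the call began, along the tool's axes at that moment; what a row does not reach only later rows make up. A row lasts 1/8 s, in which the tool goes at most 62.5 mm and 10.7 degrees, less where a joint would pass 70% of its speed; a pose out of reach is approached as far as the arm can. A call with a number of a shift or a turn outside -1 to 1 is refused whole. A call with a gripper value outside its range is refused whole. "hand" is the closure, from -1 (fully open) to 1 (shut), set as the call begins (left out, the last holds). The fingers move at their own pace and stop on an object; "grip_force" is the grip in N (left out, the last holds). Time passes only in rows, so rows that repeat a pose let the fingers close. It gives the time, the measured TCP pose, the force and the opening at its end, in the units of the state.
- status.get_state(): the state, without advancing time (a new reading comes with each control period).
- imaging.capture(name): name is "scene" or "side" or "wrist"; returns (picture, depth): 420x560x3 uint8, blue, green, red; 420x560 float32, m along the optical axis (not along the pixel's ray), 0 where there is no reading.
- imaging.camera_info(name): a dict with "fx", "fy", "cx", "cy" (pixels), "T" (4x4, takes a point from camera to world coordinates). Camera axes: x right, y up, looking along -z (the intrinsics and any distortion apply to the point x, -y, -z); pixel columns grow to the right and rows downward; lengths in m; the calibration is good to about 2 mm. A picture is of the moment at which its call begins: read the wrist's pose just before it. camera_info takes no time and is no camera call; for the wrist camera it gives the pose at the moment of the call.
- r.close_job(): hands the job in, once; it reports no verdict.
The state is a dict: "time_s": time; "joints": joint angles; "qd": joint speeds; "joint_torque": joint torques, N m; "tcp_pos": TCP position; "eef_rot": TCP orientation; "contact_force": force on the tool from outside, world axes, zero at the start; "moment": the same for the moment, N m; "gripper_width": finger opening in m.
Only numpy, scipy, OpenCV 4.12 (cv2) and the standard library are available. Lean on these libraries where they do the work, as an engineer would, in place of code of your own. Each camera call takes 0.05 s, during which the arm holds its last target.

## Working session

There is one attempt and no reset: what is moved stays moved. The work goes in short steps, Python scripts to look and compute and a tool call to move; the robot and the scene stay as the last step left them, time stands still between calls to the robot, and variables do not carry over. Pictures are saved under pics/ and viewed, and the job is handed in when it is done.

Besides the shell and the picture viewer there is one more tool, called after "Call:" as name(argument=value, ...) on one line, values as JSON. apply_moves: Moves the arm, as the interface text tells. Its arguments: {"type":"object","properties":{"moves":{"type":"array","items":{"type":"array","items":{"type":"number"}}},"hand":{"type":"number"},"grip_force":{"type":"number"}},"required":["moves"]}

```bash
mkdir -p pics; ls
python3 - <<'E'
from plant import status, imaging, r
import cv2
print(status.get_state()); print(r.grasp_offset)
for n in ["scene","side","wrist"]:
    p,d=imaging.capture(n); cv2.imwrite(f"pics/{n}0.png",p)
    import numpy as np
    np.save(f"pics/{n}0.npy",d)
    print(n,imaging.camera_info(n))
E
```

```text
pics
{'time_s': 0.0, 'joints': array([-6.07287108e+01,  2.05927385e+01,  6.33976669e-01, -1.92418502e-02,
       -7.01344426e+01, -1.65074490e+01]), 'qd': array([ 0.0074064 , -0.05809626,  0.01512621, -0.01089923,  0.03462037,
       -0.05722695]), 'joint_torque': array([-2.35414765e-03, -5.82719207e+01,  2.93051201e+01,  6.99707866e+00,
        7.05183222e-03, -1.63949671e-04]), 'tcp_pos': array([ 0.14900265, -0.65786025,  0.22561227]), 'eef_rot': array([ 1.79905497e+02, -9.14269647e-03, -1.67242706e+02]), 'contact_force': array([-0.47396459,  0.02138329, -0.26666898]), 'moment': array([-0.01607284, -0.06594556,  0.04457192]), 'gripper_width': 0.08816514269538514}
0.0188
scene {'fx': 527.5181704716233, 'fy': 527.5181704716233, 'cx': 276.8530787583707, 'cy': 207.5474666370141, 'T': array([[ 0.34994759, -0.78449209,  0.51196566,  1.30719961],
       [ 0.93660907,  0.28290422, -0.2067091 , -0.2551505 ],
       [ 0.01732441,  0.55184903,  0.83376406,  1.18036588],
       [ 0.        ,  0.        ,  0.        ,  1.        ]])}
side {'fx': 527.9040572799272, 'fy': 527.9040572799272, 'cx': 292.3071115150659, 'cy': 209.30326803090063, 'T': array([[-0.66229615,  0.5521154 , -0.50649027, -0.03000668],
       [-0.74899471, -0.47051142,  0.46650395,  0.62642864],
       [ 0.01925455,  0.6883223 ,  0.72514942,  0.97483068],
       [ 0.        ,  0.        ,  0.        ,  1.        ]])}
wrist {'fx': 367.7037927763983, 'fy': 367.7037927763983, 'cx': 280.77603423319135, 'cy': 210.4857496958549, 'T': array([[-0.22136032, -0.93681758, -0.27087344,  0.07598282],
       [ 0.97518873, -0.21192012, -0.06400626, -0.67519595],
       [ 0.00255866, -0.27832117,  0.96048466,  0.38314959],
       [ 0.        ,  0.        ,  0.        ,  1.        ]])}
```

View pics/scene0.png

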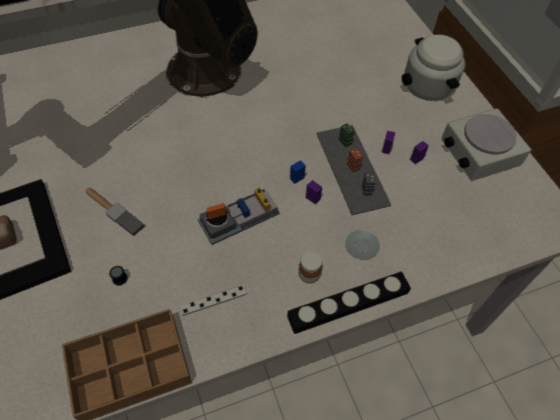

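View pics/side0.png

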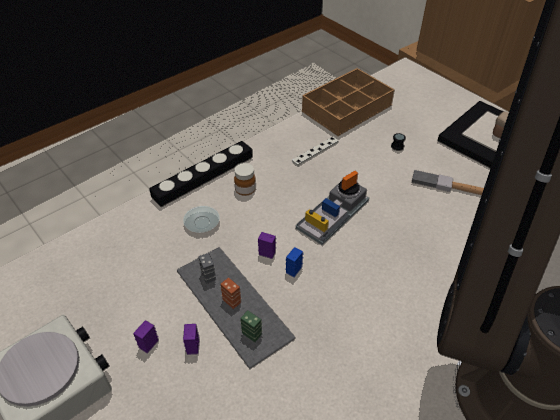

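View pics/wrist0.png

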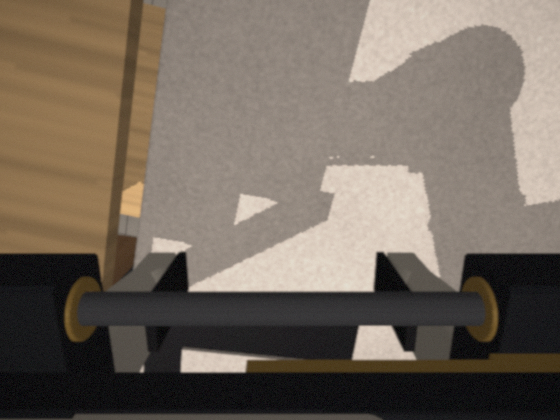

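```bash
cat > h.py <<'E'
import numpy as np, cv2
from plant import status, imaging, r
from scipy.spatial.transform import Rotation as R
def p2w(ci,u,v,d):
    x=(u-ci['cx'])/ci['fx']*d; y=-(v-ci['cy'])/ci['fy']*d
    u=np.asarray(u,float)
    P=np.stack([x,y,-d*np.ones_like(u),np.ones_like(u)],-1)
    return (P@ci['T'].T)[...,:3]
def ray(ci,u,v,z):
    u=np.asarray(u,float);v=np.asarray(v,float)
    d=np.stack([(u-ci['cx'])/ci['fx'],-(v-ci['cy'])/ci['fy'],-np.ones_like(u)],-1)@ci['T'][:3,:3].T
    o=ci['T'][:3,3]; t=(z-o[2])/d[...,2]
    return o+d*t[...,None]
E
python3 - <<'E'
from h import *
for n,(x,y,w,h) in {"scene":(180,110,220,165),"side":(170,150,220,210)}.items():
    p=cv2.imread(f"pics/{n}0.png")[y:y+h,x:x+w]
    cv2.imwrite(f"pics/{n}0c.png",cv2.resize(p,None,fx=3.5 if n=="scene" else 2.8,fy=3.5 if n=="scene" else 2.8,interpolation=cv2.INTER_CUBIC))
for n,pts in {"scene":dict(knob=(216,211),fence=(264,199),blue=(243,207),red=(355,153),grey=(369,178),green=(347,128)),"side":dict(knob=(350,180),fence=(317,216),blue=(331,206),red=(231,287),grey=(206,260),green=(250,320))}.items():
    ci=imaging.camera_info(n); d=np.load(f"pics/{n}0.npy")
    for k,(u,v) in pts.items(): print(n,k,p2w(ci,u,v,d[v,u]).round(4))
E
```

```text
scene knob [ 0.5939 -0.129   0.0862]
scene fence [0.5806 0.0017 0.0558]
scene blue [ 0.5833 -0.0565  0.052 ]
scene red [0.5305 0.2826 0.0695]
scene grey [0.6187 0.2822 0.0674]
scene green [0.4381 0.3016 0.0663]
side knob [ 0.5766 -0.1234  0.0809]
side fence [ 0.5652 -0.0032  0.0436]
side blue [ 0.5649 -0.0496  0.0473]
side red [0.5197 0.2868 0.0676]
side grey [0.6135 0.2841 0.0649]
side green [0.4313 0.3065 0.0694]
```

View pics/scene0c.png

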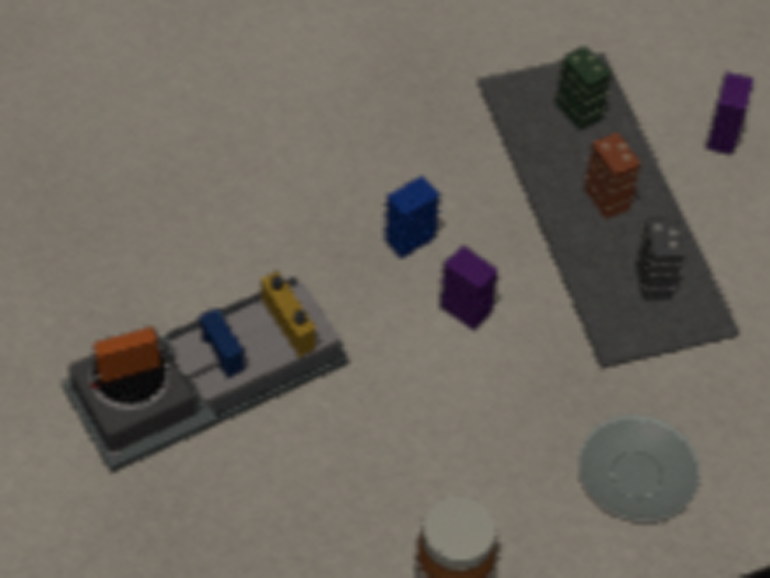

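View pics/side0c.png

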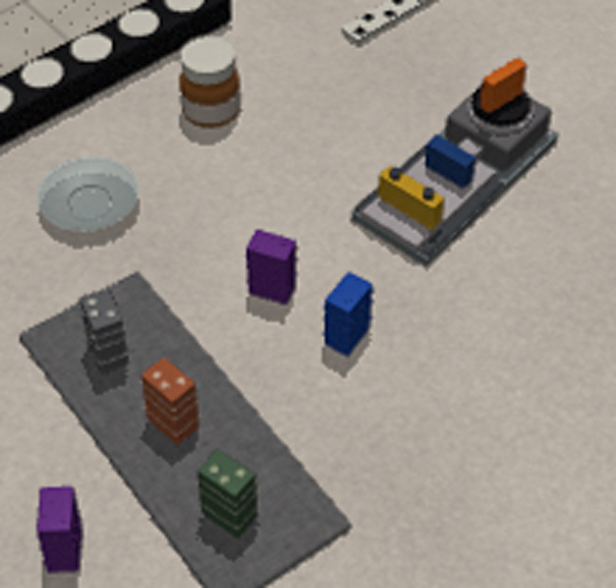

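```bash
cat >> h.py <<'E'
def mv(pos,yaw,s=None):
    """shift/turn row to reach TCP pos, tool down, given yaw"""
    s=s or status.get_state()
    R0=R.from_euler('xyz',s['eef_rot'],degrees=True)
    R1=R.from_euler('xyz',[180,0,yaw],degrees=True)
    t=R0.inv().apply(np.array(pos)-s['tcp_pos'])/0.2
    w=(R0.inv()*R1).as_rotvec(degrees=True)/90
    return np.r_[t,w].round(3).tolist()
E
python3 - <<'E'
from h import *
print(mv([.575,0,.24],-98))
E
```

```text
[-2.804, 2.738, -0.068, 0.001, 0.0, -0.769]
```

Call:
apply_moves(moves=[[-0.2,0.2,-0.02,0,0,-0.06],[-0.4,0.4,-0.04,0,0,-0.12],[-0.6,0.6,-0.07,0,0,-0.18],[-0.8,0.8,-0.07,0,0,-0.24],[-0.98,0.98,-0.07,0,0,-0.3]], hand=-1)

```text
time_s: 0.78
tcp_pos: [0.2976, -0.4218, 0.2401]
eef_rot: [179.9, 0.0, -140.1]
contact_force: [1.2, 0.6, 0.9]
gripper_width: 0.0876
```

Run:
```python
from h import *
s=status.get_state();print(s['tcp_pos'],s['joints'],s['eef_rot'])
print(mv([.575,0,.24],-98))
```

```text
[ 0.29758606 -0.42177511  0.24012694] [-3.30251416e+01  4.99646224e+00 -1.78186985e+01 -5.86563469e-02
 -6.72260802e+01 -1.70047413e+01] [ 1.79944740e+02  3.96392321e-02 -1.40052627e+02]
[-2.417, 0.726, 0.003, 0.0, 0.001, -0.467]
```

Call:
apply_moves(moves=[[-0.25,0.08,0,0,0,-0.05],[-0.5,0.15,0,0,0,-0.1],[-0.75,0.23,0,0,0,-0.15],[-1,0.3,0,0,0,-0.2]])

```text
time_s: 1.27
tcp_pos: [0.4129, -0.2457, 0.2404]
eef_rot: [180.0, 0.1, -121.9]
contact_force: [1.5, -0.5, 0.3]
gripper_width: 0.0879
```

Run:
```python
from h import *
print(mv([.575,0,.24],-98))
```

```text
[-1.471, -0.039, 0.004, 0.0, 0.001, -0.265]
```

Call:
apply_moves(moves=[[-0.28,-0.02,0,0,0,-0.06],[-0.56,-0.02,0,0,0,-0.12],[-0.8,-0.03,0,0,0,-0.18],[-1,-0.03,0,0,0,-0.24]])

```text
time_s: 1.78
tcp_pos: [0.5244, -0.0773, 0.2405]
eef_rot: [180.0, 0.1, -100.1]
contact_force: [1.1, -0.7, -0.9]
gripper_width: 0.0876
```

Call:
apply_moves(moves=[[-0.24,0.18,0,0,0,-0.02],[-0.46,0.18,0,0,0,-0.02],[-0.46,0.18,0,0,0,-0.02]])

```text
time_s: 2.15
tcp_pos: [0.5052, 0.022, 0.2406]
eef_rot: [-180.0, 0.1, -98.1]
contact_force: [0.0, 0.1, -0.5]
gripper_width: 0.0881
```

Run:
```python
from h import *
s=status.get_state();print(s['tcp_pos'],s['eef_rot'],s['qd'].round(2))
ci=imaging.camera_info("wrist");p,d=imaging.capture("wrist")
cv2.imwrite("pics/w1.png",p);np.save("pics/w1.npy",d);np.save("pics/w1ci.npy",ci)
```

```text
[0.50519082 0.0220023  0.24060866] [-1.79994640e+02  8.65573663e-02 -9.80651873e+01] [-2.75 -0.2  -0.49  0.18 -0.44  2.11]
```

View pics/w1.png

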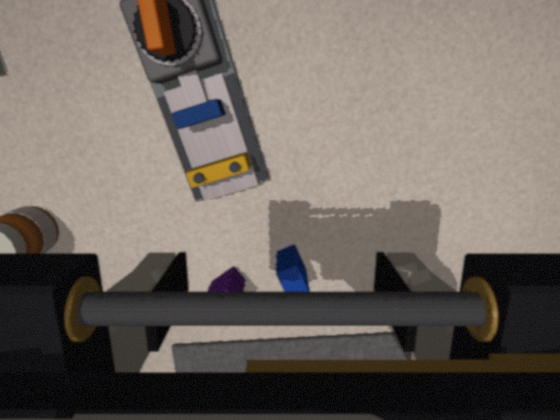

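Call:
apply_moves(moves=[[0.1,-0.2,0.1,0,0,0],[0.2,-0.4,0.15,0,0,0],[0.2,-0.4,0.15,0,0,0],[0.2,-0.4,0.15,0,0,0]])

```text
time_s: 2.7
tcp_pos: [0.578, -0.0311, 0.21]
eef_rot: [179.9, 0.0, -98.2]
contact_force: [-0.7, -0.2, 0.3]
gripper_width: 0.0879
```

```bash
cat >> h.py <<'E'
def snap(n,tag):
    ci=imaging.camera_info(n);p,d=imaging.capture(n)
    cv2.imwrite(f"pics/{tag}.png",p);np.savez(f"pics/{tag}.npz",d=d,**ci)
    return p,d,ci
E
python3 - <<'E'
from h import *
s=status.get_state();print(s['tcp_pos'],s['eef_rot'],s['qd'].round(2))
snap("wrist","w2")
E
```

```text
[ 0.57796105 -0.03106416  0.20996805] [ 1.79913519e+02  4.29400666e-02 -9.82176940e+01] [ 1.02 -1.42 -0.28  0.19  0.01 -0.06]
```

View pics/w2.png

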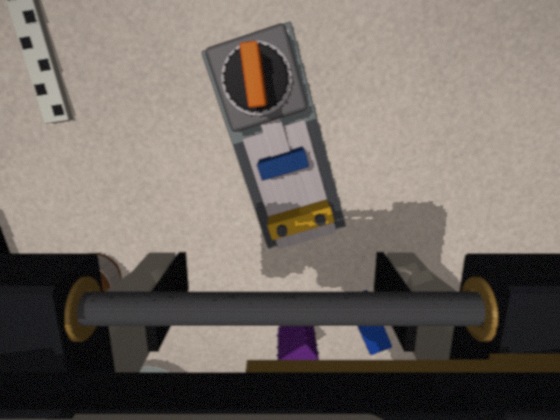

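```bash
cat > an.py <<'E'
from h import *
def load(t):
    f=np.load(f"pics/{t}.npz"); return cv2.imread(f"pics/{t}.png"),f['d'],{k:f[k] for k in f if k!='d'}
def meas(t,roi,masks):
    p,d,ci=load(t); hsv=cv2.cvtColor(p,cv2.COLOR_BGR2HSV)
    v,u=np.mgrid[:420,:560]; W=p2w(ci,u,v,d)
    x,y,w,h=roi; rm=np.zeros((420,560),bool); rm[y:y+h,x:x+w]=1
    out={}
    for k,(lo,hi,z,tol) in masks.items():
        m=(cv2.inRange(hsv,lo,hi)>0)&rm
        zz=W[...,2][m]
        m2=m&(abs(W[...,2]-z)<tol)
        pts=ray(ci,u[m2]+0.,v[m2]+0.,z)[:,:2]
        if len(pts)<8: print(k,'few',m.sum(),np.percentile(zz,[5,50,95]) if len(zz) else ''); continue
        rc=cv2.minAreaRect((pts*1000).astype(np.float32))
        b=cv2.boxPoints(rc)/1000
        print(k,m2.sum(),'zpct',np.percentile(zz,[5,50,95]).round(4),'mean',pts.mean(0).round(4),'c',(np.array(rc[0])/1000).round(4),'size',np.round(rc[1],1),'ang',round(rc[2],1))
        out[k]=(pts,b,m2)
    return out
E
python3 - <<'E'
from an import *
o=meas("w2",(190,10,170,245),dict(
 fence=((18,120,60),(32,255,255),.05,.006),
 knob=((5,150,80),(16,255,255),.093,.006),
 jaw=((100,120,30),(125,255,255),.051,.005)))
p,d,ci=load("w2")
hsv=cv2.cvtColor(p,cv2.COLOR_BGR2HSV)
for q in [(255,75),(280,163),(300,218),(295,190),(230,100),(255,170)]: print(q,hsv[q[1],q[0]],p2w(ci,q[0],q[1],d[q[1],q[0]]).round(4))
for k,(pts,b,m) in o.items(): p[m]=(0,255,0); print(k,b.round(4).tolist())
cv2.imwrite("pics/w2m.png",cv2.resize(p[10:260,180:370],None,fx=2.3,fy=2.3))
E
```

```text
fence 959 zpct [0.0274 0.0487 0.0506] mean [ 0.5644 -0.0013] c [ 0.5646 -0.0006] size [59.3 17.3] ang 9.4
knob 1193 zpct [0.0853 0.0919 0.0933] mean [ 0.5842 -0.1281] c [ 0.5842 -0.1277] size [43.2 13. ] ang 89.1
jaw 849 zpct [0.0451 0.0496 0.0509] mean [ 0.5726 -0.0556] c [ 0.5727 -0.0555] size [41.5 15.6] ang 8.9
(255, 75) [ 13 200 184] [ 0.5823 -0.1272  0.0935]
(280, 163) [109 179 107] [ 0.5748 -0.0567  0.0495]
(300, 218) [ 21 205 122] [ 0.564  -0.004   0.0476]
(295, 190) [  3  17 163] [ 0.5648 -0.024   0.0198]
(230, 100) [  0  11 137] [ 0.6087 -0.1145  0.046 ]
(255, 170) [  0  17 163] [ 0.6    -0.0489  0.0199]
fence [[0.5339999794960022, 0.003100000089034438], [0.5368000268936157, -0.014000000432133675], [0.595300018787384, -0.00430000014603138], [0.5924999713897705, 0.01269999984651804]]
knob [[0.5774000287055969, -0.14920000731945038], [0.590399980545044, -0.149399995803833], [0.5910999774932861, -0.1062999963760376], [0.5781000256538391, -0.10610000044107437]]
jaw [[0.5509999990463257, -0.050999999046325684], [0.5533999800682068, -0.06639999896287918], [0.5943999886512756, -0.05999999865889549], [0.5920000076293945, -0.044599998742341995]]
```

View pics/w2m.png

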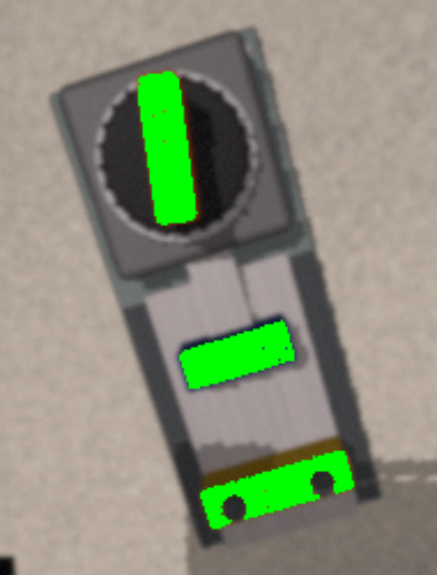

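Run:
```python
from h import *
print(mv([.535,.34,.22],-80))
```

```text
[-1.804, 0.476, -0.045, 0.0, 0.001, -0.202]
```

Call:
apply_moves(moves=[[-0.28,0.08,-0.02,0,0,-0.04],[-0.56,0.16,-0.04,0,0,-0.08],[-0.8,0.24,-0.04,0,0,-0.12],[-1,0.3,-0.04,0,0,-0.2]])

```text
time_s: 3.25
tcp_pos: [0.5458, 0.178, 0.22]
eef_rot: [-179.9, 0.1, -79.9]
contact_force: [0.2, 0.2, 0.3]
gripper_width: 0.0876
```

Run:
```python
from h import *
print(mv([.535,.34,.22],-80))
```

```text
[-0.807, -0.089, 0.002, -0.001, 0.001, 0.001]
```

Call:
apply_moves(moves=[[-0.27,-0.03,0,0,0,0],[-0.54,-0.06,0,0,0,0],[-0.8,-0.09,0,0,0,0],[-0.8,-0.09,0,0,0,0],[-0.8,-0.09,0,0,0,0]])

```text
time_s: 3.88
tcp_pos: [0.5347, 0.3387, 0.2209]
eef_rot: [-179.9, 0.1, -79.8]
contact_force: [-0.4, -0.1, -0.2]
gripper_width: 0.0873
```

Run:
```python
from h import *
s=status.get_state();print(s['tcp_pos'],s['eef_rot'],s['qd'].round(2))
snap("wrist","w3")
```

```text
[0.53469544 0.33870958 0.22087323] [-1.79898710e+02  1.47333409e-01 -7.98216057e+01] [-1.25 -0.44 -0.47  0.05  0.02  0.03]
```

View pics/w3.png

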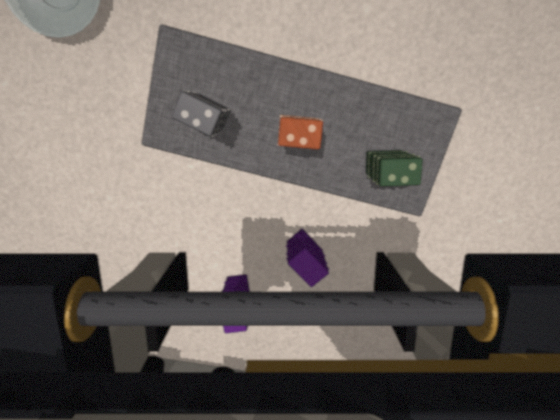

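Run:
```python
from an import *
for k,roi in dict(red=(260,100,80,70),).items():
  o=meas("w3",roi,dict(red=((0,130,60),(14,255,255),.068,.005)))
for k,(pts,b,m) in o.items(): print(b.round(4).tolist())
for nm,roi in dict(grey=(165,85,70,55),green=(360,140,70,60)).items():
  print(nm); meas("w3",roi,dict(a=((0,0,0),(180,255,255),.068,.005)))
```

```text
red 1031 zpct [0.0657 0.0671 0.0683] mean [0.5288 0.2845] c [0.5285 0.2849] size [34.8 23.5] ang 4.7
[[0.510200023651123, 0.295199990272522], [0.5120999813079834, 0.2718000113964081], [0.5468000173568726, 0.27459999918937683], [0.5449000000953674, 0.2980000078678131]]
grey
a 1328 zpct [0.0061 0.0082 0.0679] mean [0.6151 0.2846] c [0.615  0.2848] size [23.9 36. ] ang 74.0
green
a 1181 zpct [0.0062 0.0082 0.0679] mean [0.4387 0.3015] c [0.4387 0.3016] size [36.3 24.2] ang 12.2
```

Run:
```python
from h import *
print(mv([.5287,.2847,.11],-85.3));print(mv([.5287,.2847,.035],-85.3))
```

```text
[0.259, 0.079, 0.554, -0.001, 0.002, 0.06]
[0.26, 0.08, 0.929, -0.001, 0.002, 0.06]
```

Call:
apply_moves(moves=[[0.2,0.06,0.15,0,0,0.06],[0.26,0.08,0.3,0,0,0.06],[0.26,0.08,0.45,0,0,0.06],[0.26,0.08,0.5,0,0,0.06],[0.26,0.08,0.5,0,0,0.06]], hand=-0.36, grip_force=25)

```text
time_s: 4.55
tcp_pos: [0.5287, 0.2839, 0.1211]
eef_rot: [-179.9, 0.1, -85.3]
contact_force: [-0.3, 0.4, 0.9]
gripper_width: 0.0597
```

Run:
```python
from h import *
print(mv([.5287,.2847,.035],-85.3))
snap("wrist","w4")
```

```text
[-0.003, 0.0, 0.43, -0.001, 0.002, -0.0]
```

View pics/w4.png

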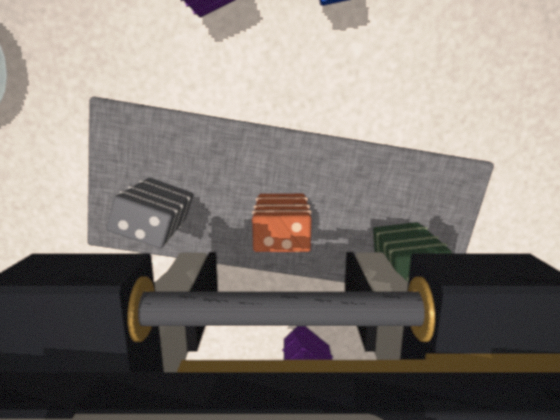

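The red stone (top at about 282,232) is centred and square between the fingers; the neighbours are clear of them.

Call:
apply_moves(moves=[[0,0,0.12,0,0,0],[0,0,0.24,0,0,0],[0,0,0.35,0,0,0],[0,0,0.43,0,0,0],[0,0,0.43,0,0,0],[0,0,0.43,0,0,0]])

```text
time_s: 5.35
tcp_pos: [0.5299, 0.2853, 0.0368]
eef_rot: [-179.8, 0.2, -85.3]
contact_force: [-0.1, 0.0, -0.4]
gripper_width: 0.0596
```

Call:
apply_moves(moves=[[0,0,0,0,0,0],[0,0,0,0,0,0],[0,0,0,0,0,0],[0,0,0,0,0,0]], hand=1, grip_force=25)

```text
time_s: 5.85
tcp_pos: [0.5299, 0.2853, 0.0372]
eef_rot: [-179.8, 0.2, -85.3]
contact_force: [-2.3, 0.6, 4.2]
gripper_width: 0.0358
```

Call:
apply_moves(moves=[[0,0,-0.2,0,0,0],[0,0,-0.4,0,0,0],[0,0,-0.6,0,0,0],[0,0,-0.7,0,0,0],[0,0,-0.7,0,0,0]])

```text
time_s: 6.48
tcp_pos: [0.53, 0.2852, 0.1787]
eef_rot: [-179.6, 0.3, -85.3]
contact_force: [-0.1, 0.3, -1.7]
gripper_width: 0.0362
```

Run:
```python
from h import *
snap("wrist","w5")
print(mv([.5682,-.0242,.14],-80.9))
```

```text
[1.556, -0.066, 0.179, -0.003, 0.003, -0.049]
```

View pics/w5.png

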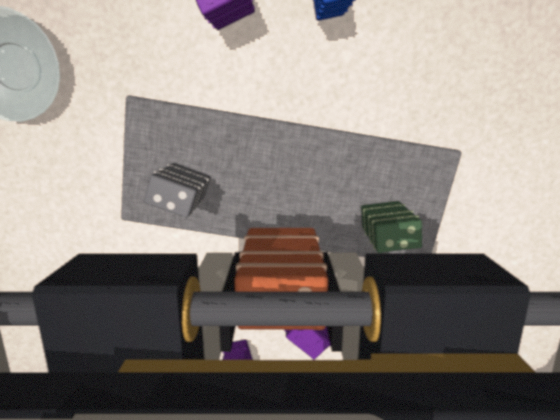

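Call:
apply_moves(moves=[[0.27,-0.01,0,0,0,-0.01],[0.54,-0.02,0,0,0,-0.02],[0.8,-0.03,0,0,0,-0.03],[1,-0.04,0,0,0,-0.05]])

```text
time_s: 7.02
tcp_pos: [0.5528, 0.0839, 0.1745]
eef_rot: [-179.9, 0.2, -80.8]
contact_force: [0.8, -0.4, -0.1]
gripper_width: 0.0358
```

Run:
```python
from h import *
print(mv([.5682,-.0242,.15],-80.9))
```

```text
[0.546, 0.011, 0.121, -0.001, 0.002, 0.001]
```

Call:
apply_moves(moves=[[0.18,0,0.03,0,0,0],[0.36,0.01,0.06,0,0,0],[0.5,0.01,0.1,0,0,0],[0.55,0.01,0.12,0,0,0],[0.55,0.01,0.12,0,0,0],[0.55,0.01,0.12,0,0,0]])

```text
time_s: 7.78
tcp_pos: [0.5684, -0.0242, 0.1499]
eef_rot: [-179.9, 0.2, -80.7]
contact_force: [0.6, 0.5, -0.8]
gripper_width: 0.0358
```

Run:
```python
from an import *
print(status.get_state()['qd'].round(2))
snap("wrist","w6")
print(mv([.5682,-.0242,.0495],-80.9))
meas("w6",(100,0,350,250),dict(
 knob=((5,150,80),(16,255,255),.093,.006),
 jaw=((100,120,30),(125,255,255),.051,.005)))
```

```text
[ 0.49 -0.45  0.28  0.06  0.04  0.18]
[0.002, 0.003, 0.503, -0.001, 0.002, 0.002]
knob 2064 zpct [0.0904 0.0925 0.1501] mean [ 0.5844 -0.1283] c [ 0.5844 -0.1277] size [43.4 12.8] ang 89.0
jaw 1285 zpct [0.0414 0.0495 0.0507] mean [ 0.5728 -0.0556] c [ 0.5727 -0.0556] size [41.5 15.6] ang 9.3
```

View pics/w6.png

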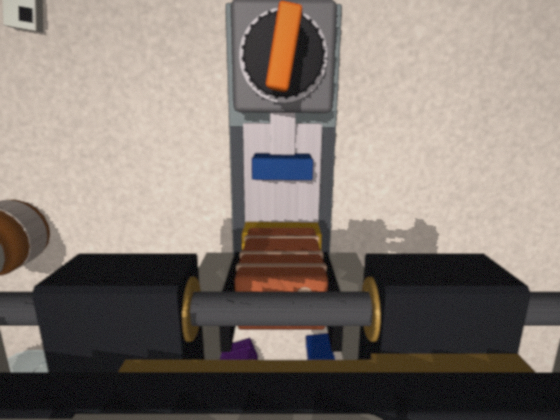

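Call:
apply_moves(moves=[[0,0,0.14,0,0,0],[0,0,0.28,0,0,0],[0,0,0.4,0,0,0],[0,0,0.46,0,0,0],[0,0,0.48,0,0,0],[0,0,0.48,0,0,0],[0,0,0.48,0,0,0]])

```text
time_s: 8.7
tcp_pos: [0.5693, -0.0235, 0.0551]
eef_rot: [-179.8, 0.2, -80.7]
contact_force: [0.2, 0.3, -1.4]
gripper_width: 0.0362
```

Run:
```python
from an import *
print(status.get_state()['contact_force'])
snap("scene","s7");snap("side","d7")
for n,(x,y,w,h) in {"s7":(180,170,120,90),"d7":(280,150,120,90)}.items():
    p=cv2.imread(f"pics/{n}.png")[y:y+h,x:x+w]
    cv2.imwrite(f"pics/{n}c.png",cv2.resize(p,None,fx=5,fy=5,interpolation=cv2.INTER_CUBIC))
print(mv([.5682,-.0242,.0495],-80.9))
```

```text
[ 0.1559871   0.25808769 -1.42636366]
[0.002, 0.005, 0.027, -0.002, 0.003, 0.002]
```

View pics/s7c.png

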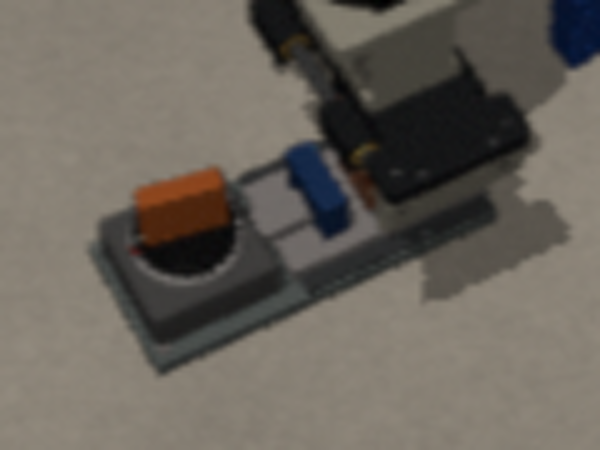

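View pics/d7c.png

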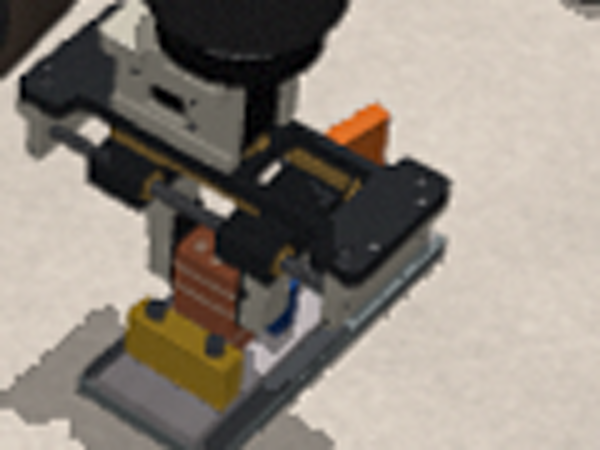

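Stone is over the bed between the jaws, behind the fence. Lower to contact.

Call:
apply_moves(moves=[[0,0.005,0.02,0,0,0],[0.002,0.005,0.028,0,0,0],[0.002,0.005,0.028,0,0,0],[0.002,0.005,0.028,0,0,0]])

```text
time_s: 9.3
tcp_pos: [0.5682, -0.0242, 0.0492]
eef_rot: [-179.8, 0.2, -80.7]
contact_force: [0.4, 0.4, -0.6]
gripper_width: 0.0353
```

Call:
apply_moves(moves=[[0,0,0.005,0,0,0],[0,0,0.005,0,0,0],[0,0,0.005,0,0,0]])

```text
time_s: 9.68
tcp_pos: [0.5683, -0.0242, 0.0491]
eef_rot: [-179.8, 0.2, -80.7]
contact_force: [-3.1, 0.1, 8.3]
gripper_width: 0.0357
```

Contact (about 8 N). Open.

Call:
apply_moves(moves=[[0,0,0,0,0,0],[0,0,0,0,0,0],[0,0,0,0,0,0],[0,0,0,0,0,0]], hand=-0.4)

```text
time_s: 10.18
tcp_pos: [0.5682, -0.0242, 0.049]
eef_rot: [-179.8, 0.2, -80.7]
contact_force: [0.3, 0.4, -0.7]
gripper_width: 0.0612
```

Call:
apply_moves(moves=[[0,0,-0.1,0,0,0],[0,0,-0.25,0,0,0],[0,0,-0.45,0,0,0],[-0.1,0,-0.65,0,0,0],[-0.25,0,-0.75,0,0,0],[-0.4,0,-0.75,0,0,0],[-0.4,0,-0.75,0,0,0],[-0.4,0,-0.75,0,0,0]])

```text
time_s: 11.18
tcp_pos: [0.5548, 0.054, 0.1991]
eef_rot: [-179.8, 0.2, -80.7]
contact_force: [0.4, -0.4, 0.6]
gripper_width: 0.0613
```

Run:
```python
from an import *
snap("wrist","w8")
o=meas("w8",(150,0,260,250),dict(
 fence=((18,120,60),(32,255,255),.05,.006),
 knob=((5,150,80),(16,255,255),.093,.006),
 red=((0,130,60),(14,255,255),.08,.005),
 jaw=((100,120,30),(125,255,255),.051,.005)))
```

```text
fence 1227 zpct [0.0459 0.0491 0.0507] mean [5.648e-01 5.000e-04] c [0.5647 0.0007] size [59.1 16. ] ang 9.4
knob few 1205 [0.07791878 0.07909433 0.08035478]
red 1328 zpct [0.0779 0.0791 0.0804] mean [ 0.5684 -0.0248] c [ 0.5682 -0.0243] size [33.9 21.9] ang 9.4
jaw 1137 zpct [0.0154 0.0494 0.0508] mean [ 0.5724 -0.0539] c [ 0.5724 -0.0535] size [41.1 15. ] ang 9.3
```

View pics/w8.png

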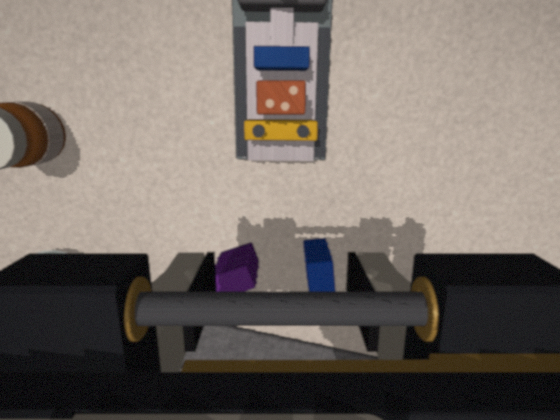

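Run:
```python
from an import *
s=status.get_state(); print(s['joints'].round(1))
print(mv([.5843,-.1280,.14],-90.9))
```

```text
[ 25.5  10.6 -16.7  -0.2 -62.5 -16.2]
[0.921, 0.002, 0.292, -0.002, 0.002, 0.113]
```

Call:
apply_moves(moves=[[0.25,0,0,0,0,0.03],[0.5,0,0,0,0,0.06],[0.75,0,0.1,0,0,0.09],[0.92,0,0.2,0,0,0.113],[0.92,0,0.29,0,0,0.113],[0.92,0,0.29,0,0,0.113],[0.92,0,0.29,0,0,0.113]])

```text
time_s: 12.1
tcp_pos: [0.585, -0.1279, 0.1409]
eef_rot: [-179.8, 0.2, -90.9]
contact_force: [-0.1, 0.4, -0.3]
gripper_width: 0.0617
```

Run:
```python
from an import *
s=status.get_state(); print(s['joints'].round(1))
snap("wrist","w9")
o=meas("w9",(190,0,180,300),dict(
 knob=((5,150,80),(16,255,255),.093,.006)))
print(mv([.5843,-.1280,.062],-90.9))
```

```text
[  6.2  17.3 -15.9  -0.2 -56.7  -7. ]
knob 1453 zpct [0.0644 0.092  0.0931] mean [ 0.5843 -0.1308] c [ 0.5842 -0.13  ] size [43.4 12.3] ang 88.8
[0.004, 0.005, 0.396, -0.002, 0.002, 0.0]
```

View pics/w9.png

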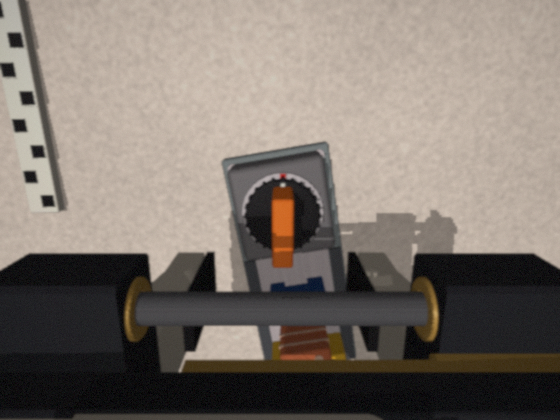

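Call:
apply_moves(moves=[[0,0,0.12,0,0,0],[0.004,0.005,0.24,0,0,0],[0.004,0.005,0.34,0,0,0],[0.004,0.005,0.396,0,0,0],[0.004,0.005,0.396,0,0,0],[0.004,0.005,0.396,0,0,0]])

```text
time_s: 12.9
tcp_pos: [0.5852, -0.128, 0.0631]
eef_rot: [-179.7, 0.2, -90.8]
contact_force: [0.1, -0.6, 0.5]
gripper_width: 0.0616
```

Call:
apply_moves(moves=[[0,0,0,0,0,0],[0,0,0,0,0,0],[0,0,0,0,0,0],[0,0,0,0,0,0],[0,0,0,0,0,0]], hand=1, grip_force=60)

```text
time_s: 13.52
tcp_pos: [0.5851, -0.128, 0.063]
eef_rot: [-179.7, 0.2, -90.8]
contact_force: [-0.2, 0.3, -0.1]
gripper_width: 0.0172
```

Run:
```python
from an import *
s=status.get_state(); print(s['moment'],s['joint_torque'],s['tcp_pos'],s['eef_rot'])
```

```text
[ 0.00303628  0.15619041 -0.06793881] [ 4.54085443e-05 -5.39006817e+01  2.29226786e+01  5.45883894e+00
  4.39105416e-02  3.89144097e-04] [ 0.58510326 -0.12803498  0.06304641] [-179.72333481    0.21785172  -90.8299418 ]
```

Call:
apply_moves(moves=[[0,0,0,0,0,0],[0,0,0,0,0,0]])

```text
time_s: 13.78
tcp_pos: [0.5843, -0.128, 0.063]
eef_rot: [-179.8, 0.2, -90.8]
contact_force: [-4.3, 0.9, 3.8]
gripper_width: 0.0127
```

Run:
```python
from an import *
s=status.get_state(); print(s['moment'],s['joint_torque'][5],s['tcp_pos'],s['eef_rot'])
```

```text
[0.3015149  1.74228997 0.02902469] 0.0036722567165270448 [ 0.58431036 -0.128032    0.06298793] [-179.80387841    0.21806001  -90.83767607]
```

Call:
apply_moves(moves=[[0,0,0,0,0,0.08],[0,0,0,0,0,0.16],[0,0,0,0,0,0.24],[0,0,0,0,0,0.32],[0,0,0,0,0,0.4]])

```text
time_s: 14.4
tcp_pos: [0.5843, -0.1281, 0.063]
eef_rot: [-180.0, 0.3, -127.1]
contact_force: [-1.9, -0.8, 1.6]
gripper_width: 0.0129
```

Run:
```python
from an import *
s=status.get_state(); print(s['moment'],s['joint_torque'][5],s['tcp_pos'],s['eef_rot'])
```

```text
[0.13940635 0.82696516 0.15731541] 1.5307888761162758 [ 0.58433811 -0.12806851  0.0630227 ] [-179.96478785    0.28460516 -127.05271969]
```

Call:
apply_moves(moves=[[0,0,0,0,0,0.08],[0,0,0,0,0,0.16],[0,0,0,0,0,0.24],[0,0,0,0,0,0.32],[0,0,0,0,0,0.4],[0,0,0,0,0,0.4]])

```text
time_s: 15.15
tcp_pos: [0.5843, -0.1281, 0.0631]
eef_rot: [179.9, 0.3, -163.0]
contact_force: [-2.2, 0.3, 2.1]
gripper_width: 0.0129
```

```bash
cat > t.py <<'E'
from an import *
s=status.get_state(); print(round(s['time_s'],2),'Mz %.3f'%s['moment'][2],'j6t %.3f'%s['joint_torque'][5],'j6 %.2f'%s['joints'][5],'yaw %.2f'%s['eef_rot'][2],'qd6 %.2f'%s['qd'][5],s['tcp_pos'].round(4))
E
python3 t.py
```

```text
15.15 Mz 0.126 j6t -1.186 j6 -79.05 yaw -163.00 qd6 4.01 [ 0.5843 -0.1281  0.0631]
```

Call:
apply_moves(moves=[[0,0,0,0,0,0.05],[0,0,0,0,0,0.1],[0,0,0,0,0,0.1]])

```text
time_s: 15.52
tcp_pos: [0.5843, -0.1281, 0.063]
eef_rot: [179.8, 0.2, -171.8]
contact_force: [-2.3, -0.7, 1.9]
gripper_width: 0.0125
```

```bash
python3 t.py
```

```text
15.53 Mz 0.198 j6t -0.766 j6 -87.87 yaw -171.82 qd6 1.86 [ 0.5843 -0.1281  0.063 ]
```

Call:
apply_moves(moves=[[0,0,0,0,0,0.03],[0,0,0,0,0,0.06],[0,0,0,0,0,0.06]])

```text
time_s: 15.9
tcp_pos: [0.5843, -0.1281, 0.063]
eef_rot: [179.8, 0.2, -177.0]
contact_force: [-1.8, 0.7, 1.5]
gripper_width: 0.0126
```

```bash
python3 t.py
```

```text
15.9 Mz 0.161 j6t -0.498 j6 -93.09 yaw -177.03 qd6 0.80 [ 0.5843 -0.1281  0.063 ]
```

Call:
apply_moves(moves=[[0,0,0,0,0,0.03],[0,0,0,0,0,0.06],[0,0,0,0,0,0.06]])

```text
time_s: 16.27
tcp_pos: [0.5843, -0.1282, 0.063]
eef_rot: [179.8, 0.2, 177.7]
contact_force: [-1.2, 0.5, 2.0]
gripper_width: 0.0126
```

```bash
python3 t.py
```

```text
16.27 Mz 0.108 j6t -0.501 j6 -98.32 yaw 177.73 qd6 0.86 [ 0.5843 -0.1282  0.063 ]
```

Call:
apply_moves(moves=[[0,0,0,0,0,0.03],[0,0,0,0,0,0.06],[0,0,0,0,0,0.06]])

```text
time_s: 16.65
tcp_pos: [0.5843, -0.1282, 0.063]
eef_rot: [179.8, 0.2, 172.5]
contact_force: [-2.0, -0.2, 2.5]
gripper_width: 0.0128
```

```bash
python3 t.py
```

```text
16.65 Mz 0.153 j6t -0.504 j6 -103.57 yaw 172.48 qd6 0.82 [ 0.5843 -0.1282  0.063 ]
```

Call:
apply_moves(moves=[[0,0,0,0,0,0.03],[0,0,0,0,0,0.06],[0,0,0,0,0,0.06]])

```text
time_s: 17.02
tcp_pos: [0.5843, -0.1282, 0.063]
eef_rot: [179.8, 0.2, 167.2]
contact_force: [-2.3, 0.4, 2.3]
gripper_width: 0.0126
```

```bash
python3 t.py
python3 - <<'E'
from an import *
snap("side","d10")
p=cv2.imread("pics/d10.png")[150:240,280:400]
cv2.imwrite("pics/d10c.png",cv2.resize(p,None,fx=5,fy=5,interpolation=cv2.INTER_CUBIC))
E
```

```text
17.02 Mz 0.077 j6t -0.512 j6 -108.83 yaw 167.23 qd6 0.84 [ 0.5843 -0.1282  0.063 ]
```

View pics/d10c.png

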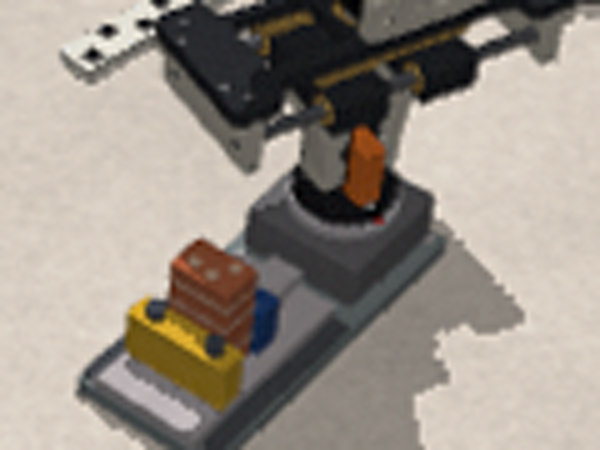

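```bash
python3 - <<'E'
from an import *
ms=[]
for i in range(3):
    snap("scene","s10"); ms.append(status.get_state()['moment'][2])
print(np.round(ms,3))
p=cv2.imread("pics/s10.png")[170:260,180:300]
cv2.imwrite("pics/s10c.png",cv2.resize(p,None,fx=5,fy=5,interpolation=cv2.INTER_CUBIC))
E
cat > t.py <<'E'
from an import *
ms=[]
for i in range(4):
    ms.append(status.get_state()['moment'][2])
    if i<3: imaging.capture("side")
s=status.get_state(); print(round(s['time_s'],2),'Mz',np.round(ms,3),'mean %.3f'%np.mean(ms),'j6t %.3f'%s['joint_torque'][5],'j6 %.2f'%s['joints'][5],'yaw %.2f'%s['eef_rot'][2])
E
```

```text
[0.128 0.076 0.14 ]
```

View pics/s10c.png

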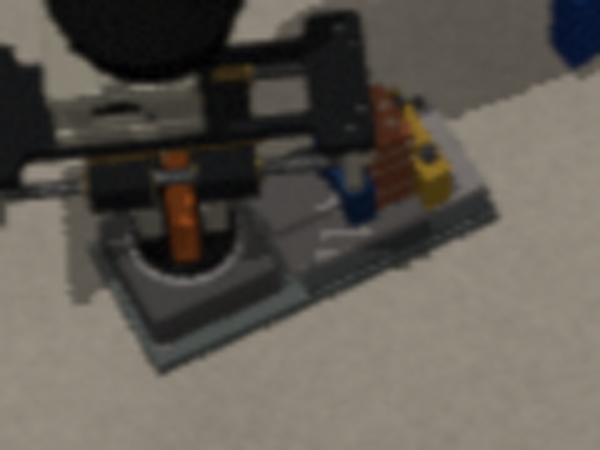

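Call:
apply_moves(moves=[[0,0,0,0,0,0.03],[0,0,0,0,0,0.06],[0,0,0,0,0,0.06]])

```text
time_s: 17.6
tcp_pos: [0.5843, -0.1282, 0.063]
eef_rot: [179.8, 0.1, 161.8]
contact_force: [-1.4, 0.5, 2.2]
gripper_width: 0.0125
```

```bash
python3 t.py
```

```text
17.75 Mz [0.156 0.169 0.179 0.19 ] mean 0.174 j6t -0.190 j6 -114.21 yaw 161.85
```

Call:
apply_moves(moves=[[0,0,0,0,0,0.03],[0,0,0,0,0,0.06],[0,0,0,0,0,0.06]])

```text
time_s: 18.12
tcp_pos: [0.5843, -0.1282, 0.063]
eef_rot: [179.8, 0.1, 156.5]
contact_force: [-2.7, -0.0, 1.6]
gripper_width: 0.0131
```

```bash
python3 t.py
```

```text
18.27 Mz [0.269 0.286 0.233 0.315] mean 0.276 j6t -0.255 j6 -119.54 yaw 156.53
```

Call:
apply_moves(moves=[[0,0,0,0,0,0.02],[0,0,0,0,0,0.04],[0,0,0,0,0,0.04]])

```text
time_s: 18.65
tcp_pos: [0.5843, -0.1282, 0.063]
eef_rot: [179.7, 0.1, 152.9]
contact_force: [-2.8, -0.5, 1.1]
gripper_width: 0.013
```

```bash
python3 t.py
```

```text
18.8 Mz [0.301 0.318 0.308 0.304] mean 0.308 j6t -0.316 j6 -123.12 yaw 152.94
```

Call:
apply_moves(moves=[[0,0,0,0,0,0.02],[0,0,0,0,0,0.03],[0,0,0,0,0,0.03]])

```text
time_s: 19.18
tcp_pos: [0.5843, -0.1282, 0.063]
eef_rot: [179.7, 0.1, 150.2]
contact_force: [-1.9, 0.1, 2.7]
gripper_width: 0.0124
```

```bash
python3 t.py
```

```text
19.32 Mz [0.33  0.346 0.38  0.344] mean 0.350 j6t -0.343 j6 -125.81 yaw 150.25
```

Call:
apply_moves(moves=[[0,0,0,0,0,0.02],[0,0,0,0,0,0.03],[0,0,0,0,0,0.03]])

```text
time_s: 19.7
tcp_pos: [0.5843, -0.1283, 0.063]
eef_rot: [179.7, 0.1, 147.5]
contact_force: [-1.2, -0.7, 1.2]
gripper_width: 0.0125
```

```bash
python3 t.py
```

```text
19.85 Mz [0.35  0.327 0.425 0.388] mean 0.373 j6t -0.376 j6 -128.50 yaw 147.56
```

Call:
apply_moves(moves=[[0,0,0,0,0,0.02],[0,0,0,0,0,0.03],[0,0,0,0,0,0.03]])

```text
time_s: 20.23
tcp_pos: [0.5843, -0.1283, 0.063]
eef_rot: [179.7, 0.1, 144.8]
contact_force: [-2.4, -1.0, 2.1]
gripper_width: 0.0128
```

```bash
python3 t.py
```

```text
20.38 Mz [0.351 0.39  0.37  0.415] mean 0.381 j6t -0.408 j6 -131.19 yaw 144.87
```

Call:
apply_moves(moves=[[0,0,0,0,0,0.02],[0,0,0,0,0,0.03],[0,0,0,0,0,0.03]])

```text
time_s: 20.75
tcp_pos: [0.5843, -0.1283, 0.063]
eef_rot: [179.7, 0.0, 142.2]
contact_force: [-1.7, 0.2, 2.1]
gripper_width: 0.0128
```

```bash
python3 t.py
```

```text
20.9 Mz [0.41  0.421 0.435 0.415] mean 0.420 j6t -0.441 j6 -133.89 yaw 142.18
```

Call:
apply_moves(moves=[[0,0,0,0,0,0.02],[0,0,0,0,0,0.03],[0,0,0,0,0,0.03]])

```text
time_s: 21.28
tcp_pos: [0.5843, -0.1283, 0.063]
eef_rot: [179.7, 0.0, 139.5]
contact_force: [-1.2, -0.6, 1.5]
gripper_width: 0.0129
```

```bash
python3 t.py
```

```text
21.43 Mz [0.435 0.458 0.462 0.482] mean 0.459 j6t -0.473 j6 -136.58 yaw 139.49
```

Call:
apply_moves(moves=[[0,0,0,0,0,0.02],[0,0,0,0,0,0.03],[0,0,0,0,0,0.03]])

```text
time_s: 21.8
tcp_pos: [0.5843, -0.1283, 0.063]
eef_rot: [179.7, 0.0, 136.8]
contact_force: [-2.4, -0.6, 1.1]
gripper_width: 0.0123
```

```bash
python3 t.py
```

```text
21.95 Mz [0.537 0.497 0.442 0.473] mean 0.487 j6t -0.505 j6 -139.27 yaw 136.80
```

Call:
apply_moves(moves=[[0,0,0,0,0,0.02],[0,0,0,0,0,0.03],[0,0,0,0,0,0.03]])

```text
time_s: 22.32
tcp_pos: [0.5843, -0.1283, 0.063]
eef_rot: [179.7, 0.0, 134.1]
contact_force: [-2.2, -1.1, 1.8]
gripper_width: 0.0127
```

```bash
python3 t.py
```

```text
22.48 Mz [0.526 0.492 0.531 0.509] mean 0.514 j6t -0.537 j6 -141.96 yaw 134.11
```

Run:
```python
from an import *
a=[]
for n,(x,y,w,h) in {"side":(280,150,120,90),"scene":(180,170,120,90)}.items():
    p,d,c=snap(n,n+"11"); a.append(cv2.resize(p[y:y+h,x:x+w],None,fx=4.5,fy=4.5,interpolation=cv2.INTER_CUBIC)[:,:400] if 0 else cv2.resize(p[y:y+h,x:x+w],None,fx=3.3,fy=3.3,interpolation=cv2.INTER_CUBIC))
cv2.imwrite("pics/c11.png",np.hstack(a))
print(snap("wrist","w11")[0].shape)
```

```text
(420, 560, 3)
```

View pics/c11.png

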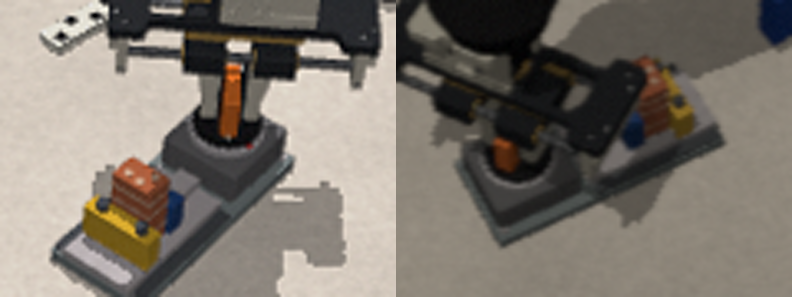

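View pics/w11.png

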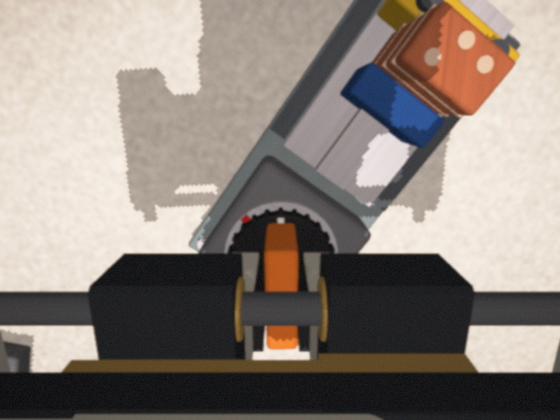

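Call:
apply_moves(moves=[[0,0,0,0,0,0.02],[0,0,0,0,0,0.03],[0,0,0,0,0,0.03]])

```text
time_s: 23.0
tcp_pos: [0.5843, -0.1282, 0.063]
eef_rot: [179.7, -0.0, 131.4]
contact_force: [-1.4, -0.1, 2.6]
gripper_width: 0.0126
```

```bash
python3 t.py
```

```text
23.15 Mz [0.241 0.28  0.282 0.254] mean 0.264 j6t -0.255 j6 -144.67 yaw 131.39
```

Call:
apply_moves(moves=[[0,0,0,0,0,0],[0,0,0,0,0,0],[0,0,0,0,0,0],[0,0,0,0,0,0],[0,0,0,0,0,0],[0,0,0,0,0,0]], hand=-0.4)

```text
time_s: 23.9
tcp_pos: [0.5843, -0.1282, 0.063]
eef_rot: [179.7, -0.0, 131.4]
contact_force: [-0.5, -0.2, 0.6]
gripper_width: 0.0607
```

Call:
apply_moves(moves=[[0,0,-0.15,0,0,0],[0,0,-0.35,0,0,0],[0,0,-0.6,0,0,0],[0,0,-0.85,0,0,0],[0,0,-0.9,0,0,0],[0,0,-0.9,0,0,0]])

```text
time_s: 24.65
tcp_pos: [0.5838, -0.1287, 0.2435]
eef_rot: [179.7, 0.0, 131.4]
contact_force: [-0.1, -0.0, -0.8]
gripper_width: 0.0614
```

Run:
```python
from an import *
a=[]
for n,(x,y,w,h) in {"side":(280,150,120,90),"scene":(180,170,120,90)}.items():
    p,d,c=snap(n,n+"12"); a.append(cv2.resize(p[y:y+h,x:x+w],None,fx=3.3,fy=3.3,interpolation=cv2.INTER_CUBIC))
cv2.imwrite("pics/c12.png",np.hstack(a))
snap("wrist","w12")
meas("w12",(50,0,460,260),dict(
 fence=((18,120,60),(32,255,255),.05,.006),
 knob=((5,150,80),(16,255,255),.093,.006),
 red=((0,130,60),(14,255,255),.08,.005),
 jaw=((100,120,30),(125,255,255),.051,.005)))
s=status.get_state();print(s['contact_force'],s['gripper_width'],s['time_s'])
```

```text
fence 781 zpct [0.0397 0.0492 0.0511] mean [0.5616 0.0014] c [ 5.639e-01 -1.000e-04] size [59.7 16.6] ang 9.0
knob 741 zpct [0.0772 0.0799 0.0927] mean [ 0.5829 -0.1271] c [ 0.5833 -0.1274] size [13.1 43.8] ang 60.2
red 1177 zpct [0.0688 0.0797 0.0927] mean [ 0.5671 -0.0241] c [ 0.5741 -0.0717] size [ 39.2 129.3] ang 9.5
jaw 791 zpct [0.0484 0.0497 0.0509] mean [ 0.5692 -0.0393] c [ 0.5694 -0.0393] size [42.4 15.3] ang 8.3
[ 0.4700993   0.49871627 -0.93179107] 0.061608785572913737 24.8
```

View pics/c12.png

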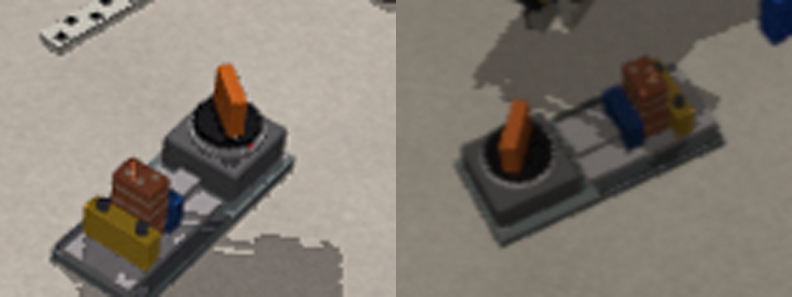

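View pics/w12.png

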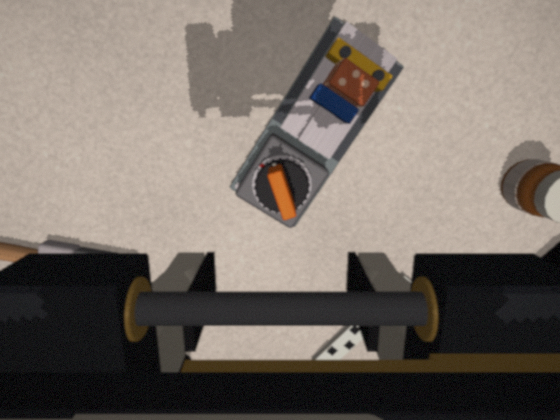

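Run:
```python
from plant import r
print(r.close_job())
```

```text
the job is handed in; nothing more can be done
None
```

I stood the red stone on the clamp's bed, let go of it, and tightened the knob to its first click in one grasp. I then took the hand away and handed the job in at about 25 s.

- **Placing:** After release, the wrist camera showed the stone square to the clamp. It stood on the centre line, with its centre about 17 mm from the fixed jaw's face.
- **Click:** The torque rose steadily to about 0.51 N m, then dropped to about 0.26 N m, and I stopped there. That peak is above the stated 0.3 to 0.4 N m. I put the difference down to running friction adding to it, but I did not confirm that.
- **Slip:** After letting go, the knob had turned about 2.07 rad net while the jaw had moved about 16.6 mm (1.66 rad). The difference of about 0.41 rad fits one click.
- **Clamping:** The jaws' centres are 40 mm apart, which is what the stone between them should give. In both fixed views the stone is upright and against the yellow jaw. I could not read the clamping force directly.
- **One check failed:** The last automatic fit of the stone's outline was useless, because the colour mask also caught the orange knob. I relied on the jaw spacing and the pictures instead.
- **Surroundings:** I touched none of the other things, and the hand was well clear at the end, with no contact force beyond sensor noise. I did not measure their positions again.

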